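# Press the touch-latch cabinet door and swing it open

### The arm

A 6-joint arm with a two-finger parallel gripper is mounted at the origin on a cart in front of the work surface, level with it; the furniture and walls round the work are solid. World frame = base frame: x ahead of the robot, y to its left, z up, the work surface at z = 0. Lengths are in mm, angles in rad, forces in N, time in s.
With the tool pointing down it reaches from about 400 to 925 mm from the base axis. Payload 12.5 kg.
Tool frame: the origin (TCP) lies at the very end of the fingers, on their centre line; the grasp point (between the pads) lies 19 mm behind it; z points along the fingers, y is the line along which they close (so a half turn about z gives the same grasp; the last joint's range is limited). The gripper opens to 95 mm and grips with 3 to 60 N. Pads are 20 mm wide; open, the fingers measure 119 mm over their backs; the gripper's body (75 mm by 180 mm) begins 59 mm behind the grasp point.
Start: joints at [-1.238, 0.491, 1.559, -0, 1.092, -0.106], TCP at [265.558, -565.797, 214.661] pointing down, gripper open.
Joint ranges: [-3.1, 3.1], [-0.84, 2.19], [0.05, 2.79], [-1.13, 4.28], [0.06, 2.93], [-2.69, 2.69]. Speed limits (rad/s): [2.22, 2.22, 2.79, 3.14, 3.14, 3.14].

### API

Orientations are given as [roll, pitch, yaw] about the fixed x, y, z axes, in that order (R = Rz(yaw) Ry(pitch) Rx(roll)).
In Python, from cell import env, sensors, read_camera, camera_info gives the robot as it stands (env), with the cameras as plain functions and the readings (sensors).
- The arm moves only by the shell command python3 steer.py FILE, which reads ROWS from the file FILE. ROWS is a JSON list of rows, 1 to 5 of them, each an object with the fields xyz (a list: dx, dy, dz in units of 100 mm), rz (a turn about the tool's z in rad), finger_gap (the opening from 0.0 (shut) to 1.0 (fully open)); a field left out counts as zero (the opening has to be given); each row is the pose to reach, as a shift and turn from the pose commanded when the command began, along the tool's axes at that moment; what a row does not reach only later rows make up. A row lasts 1/12 s, in which the tool goes at most 41.7 mm and 0.125 rad, less where a joint would pass 70% of its speed; a pose out of reach is approached as far as the arm can. The fingers move at their own pace and stop on an object; the grip force is fixed at half the most. Time passes only in rows, so rows that do not move let the fingers close. It prints the time, the measured TCP pose, the force, the opening and the grip force at its end. Input that does not fit is refused with a message, and nothing moves.
- sensors.state(): the state, without advancing time (a new reading comes with each control period).
- read_camera(name): name is "scene" or "top" or "wrist"; returns (picture, depth): 384x512x3 uint8, red, green, blue; 384x512 float32, mm along the optical axis (not along the pixel's ray), 0 where there is no reading.
- camera_info(name): a dict with "vertical_fov" (degrees; the focal length in pixels is half the picture's height over the tangent of half this angle, whatever the lens; pixels are square), "cx", "cy" (the principal point, pixels), "origin" and "attitude" of the camera in the world. Camera axes: x right, y down, z forward; pixel columns grow to the right and rows downward; lengths in mm; the calibration is good to about 2 mm. A picture is of the moment at which its call begins: read the wrist's pose just before it. camera_info takes no time and is no camera call; for the wrist camera it gives the pose at the moment of the call.
- env.job_done(): hands the job in; it is judged then, once.
The state is a dict: "t": time; "joints": joint angles; "qvel": joint speeds; "tau": joint torques, N m; "eef_pos": TCP position; "tcp_rot": TCP orientation; "ft_force": force on the tool from outside, world axes, zero at the start; "moment": the same for the moment, N m; "opening": opening from 0.0 (shut) to 1.0 (fully open); "grip_force": force on a finger pad.
Only numpy, scipy, OpenCV 4.12 (cv2) and the standard library are available. Lean on these libraries where they do the work, as an engineer would, in place of code of your own. Each camera call takes 0.05 s, during which the arm holds its last target. There are 200 camera calls.

### The job

Either the paint tin or the small carton stands close in front of the handleless door of the little bench cabinet. First slide that one along the table, without lifting it, until it is right out of the door's swing; then press the shut door in with your fingertips near its free edge so that the catch lets go and the door springs ajar, and finally swing it wide open, square to the cabinet front or beyond. The opening door must not knock the tin or the carton, everything stays upright on the table, and the other things are left where they are.

Things in the scene. Friction and masses are not known exactly. Their poses are not given: they have to be found in the camera images.
- cab: Plywood bench cabinet, fixed, 150 deep (x) x 310 wide (y) x 185 mm high. Origin: centre of its underside, at table height; x points into the cabinet, y to its left, z up. Carcase front at x = -75 mm. Left part (y 40 to 143 mm): open pigeonholes; right part: behind the grey door. A flat brush (18 mm high) lies on top, its near side at about x = 0.
- door (a joint): Door angle, rad. 0 latched shut; negative pressed in (stop at -0.034); positive open, free edge swinging toward the robot and left, pi/2 square to the front, up to 1.80. Pressed beyond about -0.02 (3 mm at the free edge) the catch lets go, once; as the finger draws back a damped spring pushes the door to about 0.34 in about a second. From there only hinge friction (0.12 N m): it stays where left.
- door_panel: Grey handleless door 182 mm wide, 173 high (z 10 to 183 mm over the table), 14 thick, hinged at its left edge. Origin on the hinge axis at table height; axes as the cabinet's when shut. Outer face x = -2 mm, inner face x = +12 mm, free edge y = -185.5 mm. The inner face is bare above z = 90 mm; below that, near the free edge, a steel hook stands out 40 mm.
- press_spot (a point): Point on the outer face of the door, 22 mm in from the free edge, 150 mm above the table (33 mm below the door's top): a good place to press. It takes about 4 to 8 N to push it in the 3 mm that free the catch; the rigid stop comes at 5 mm. When the door stands ajar the gap behind it here is about 55 mm wide between door and carcase.
- door_hinge (a point): Point on the vertical hinge axis of the door, fixed to the cabinet, at cabinet x = -94 mm, y = 31.5 mm, z = 96.5 mm.
- paint_tin: Round paint tin, 77 mm diameter, 77 mm high, about 0.26 kg, upright on the table. Origin: centre of its underside. Stands in front of the door or at the left of the cabinet, out of the way.
- nail_box: Small carton, 53 (x) x 75 (y) x 46 mm high, about 0.28 kg. Origin: centre of its underside. Stands at the other of these two places.
- tape_measure: Steel rule in a yellow case, 36 x 78 x 64 mm, on the table in front; leave alone. Origin: centre of its underside.
- glue_bottle: Glue bottle with orange cap, 62 mm diameter, 167 mm high, on the right; leave alone. Origin: centre of its underside.
- pliers: Pliers with red handles lying flat on the card sheet in front on the left, 52 x 164 x 13 mm; leave alone. Origin: centre of the underside.

How it is judged (in metres and radians):
On the way, in this order (a step that is already met when the one before it is completed fails the run):
1. tin and carton are both out of the door's swing while the door is still shut ((horizontal distance between paint_tin and door_hinge above 0.225 m or y of paint_tin in the frame of cab above 0.09 m) and (horizontal distance between nail_box and door_hinge above 0.23 m or y of nail_box in the frame of cab above 0.09 m) and value of joint door below 0.03 rad), for 0.2 s.
2. the shut door is pressed in with the fingers (value of joint door below -0.012 rad and contact force between the fingers and door_panel above 1 N).
3. the catch has let go and the door stands ajar (value of joint door above 0.2 rad), for 0.1 s.
At the end, for the whole second after the job is handed in: The door stands open by 1.45 rad or more and at rest; tin and carton stand upright on the table, at rest, out of the door's swing (tin's centre over 225 mm, carton's over 230 mm from the hinge axis, or more than 90 mm to the left of the cabinet's centre line) (value of joint door above 1.45 rad and velocity of joint door between -0.05 and 0.05 rad/s and (horizontal distance between paint_tin and door_hinge above 0.225 m or y of paint_tin in the frame of cab above 0.09 m) and (horizontal distance between nail_box and door_hinge above 0.23 m or y of nail_box in the frame of cab above 0.09 m) and angle between each of paint_tin, nail_box's own z axis and vertical below 0.1 rad and height (world z) of paint_tin between -0.01 and 0.01 m and height (world z) of nail_box between -0.01 and 0.01 m and linear speed of each of paint_tin, nail_box below 0.02 m/s); the robot touches nothing.
It fails at once if the tin or the carton was lifted (height (world z) of any of paint_tin, nail_box above 0.02 m).
It fails at once if the tin or the carton was tipped (angle between any of paint_tin, nail_box's own z axis and vertical above 0.5 rad).
It fails at once if the opening door knocked the tin or the carton (value of joint door above 0.05 rad and (contact force between door_panel and paint_tin above 1 N or contact force between door_panel and nail_box above 1 N)).
It fails at once if the one of tin and carton that was not in the way was moved too (distance of each of paint_tin, nail_box from where it was at the start of the episode above 0.03 m).
It fails at once if the tape measure, the glue bottle or the pliers were disturbed (distance of any of tape_measure, glue_bottle, pliers from where it was at the start of the episode above 0.03 m).
It also fails if it takes over 64 s, if anything falls off the work surface, if the arm or the gripper's body presses on something with over 40 N, if the wrist force passes 120 N, or if a joint passes its speed limit or range.

## Working session

There is one attempt and no reset: what is moved stays moved. The work goes in short steps, Python scripts to look and compute and a shell command to move; the robot and the scene stay as the last step left them, time stands still between calls to the robot, and variables do not carry over. Pictures are saved under pics/ and viewed, at most 10 in all, crops included, and the job is handed in when it is done.

```bash
ls; mkdir -p pics; cat > h.py <<'E'
import numpy as np,cv2
from cell import env, sensors, read_camera, camera_info
from scipy.spatial.transform import Rotation as R
def info(n):
    i=camera_info(n); return i
def snap(n,f):
    i=camera_info(n); p,d=read_camera(n)
    cv2.imwrite('pics/'+f+'.png',p[:,:,::-1]); np.savez('pics/'+f+'.npz',d=d,p=p,i=np.array(i,dtype=object))
    return i
def load(f):
    z=np.load('pics/'+f+'.npz',allow_pickle=True); return z['p'],z['d'],z['i'].item()
def rot(a):
    a=np.array(a,float)
    return R.from_euler('xyz',a).as_matrix() if a.size==3 else (a if a.shape==(3,3) else R.from_quat(a).as_matrix())
def cloud(f):
    p,d,i=load(f); fl=d.shape[0]/2/np.tan(np.radians(i['vertical_fov'])/2)
    v,u=np.mgrid[:d.shape[0],:d.shape[1]]
    c=np.stack([(u-i['cx'])/fl*d,(v-i['cy'])/fl*d,d],-1)
    w=c@rot(i['attitude']).T+np.array(i['origin']); w[d==0]=np.nan
    return w
E
python3 - <<'E'
from h import *
print(snap('scene','s1')); print(snap('top','t1')); print(sensors.state())
E
```

```text
cell.py
pics
steer.py
{'vertical_fov': 50.9483399007926, 'cx': 259.25943671359346, 'cy': 193.29584883316085, 'origin': array([ 787.7818391 ,  588.87755861, 1223.1985141 ]), 'attitude': array([-2.60555764,  0.00598786,  2.71643985])}
{'vertical_fov': 44.546773016299504, 'cx': 251.02453697542484, 'cy': 191.96262572749157, 'origin': array([ 296.5729508 , -149.44516998, 1398.20012194]), 'attitude': array([-2.96899085,  0.1034138 , -1.59030553])}
{'t': 0.1, 'joints': array([-1.23761050e+00,  4.91471055e-01,  1.55939443e+00,  2.83081352e-05,
        1.09165426e+00, -1.05585423e-01]), 'qvel': array([ 0.00047149, -0.00094183, -0.00217712,  0.00047124,  0.00072051,
        0.00100556]), 'tau': array([ 3.15387289e-03, -6.13624620e+01, -2.58603698e+01,  6.94375299e-02,
        4.69968875e-02, -7.30977058e-05]), 'eef_pos': array([ 265.48470826, -565.58508461,  214.13566822]), 'tcp_rot': array([-3.14067336e+00, -1.22674748e-04,  4.38758127e-01]), 'ft_force': array([ 0.3110706 , -0.48193911,  0.68118911]), 'moment': array([-0.00305254, -0.01976941, -0.02174387]), 'grip_force': 0.0, 'opening': 1.0004432738856515}
```

View pics/s1.png

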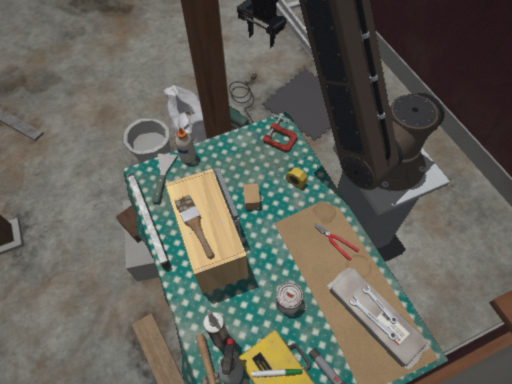

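View pics/t1.png

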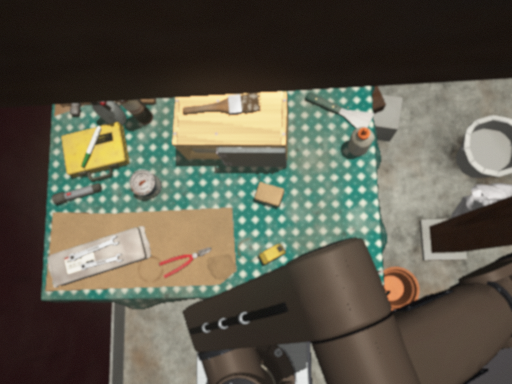

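The carton (top view about 268,194) stands in front of the grey door (216–287, 148–166). The tin (143,184) is to the left, the tape at (272,253), glue at (360,142) and the pliers at (187,262). Next I measure them.

```bash
python3 - <<'E'
from h import *
w=cloud('t1')
for n,(u,v) in dict(carton=(268,191),tape=(272,253),glue=(363,135),tin=(143,181),door=(250,155),cabFL=(178,140),cabFR=(284,140),tab=(300,200)).items(): print(n,w[v-1:v+2,u-1:u+2].reshape(-1,3).mean(0).round(0))
x,y,z=w[...,0],w[...,1],w[...,2]
# cabinet top
def rect(m,n):
    m=m.astype(np.uint8); k,l,s,c=cv2.connectedComponentsWithStats(m)
    for j in range(1,k):
        if s[j,4]>25:
            pts=w[l==j][:,:2].astype(np.float32); r=cv2.minAreaRect(pts); print(n,s[j],'c',np.round(r[0]),np.round(r[1]),round(r[2],1),'z',np.nanmedian(w[l==j][:,2]).round(1), cv2.boxPoints(r).round(0).tolist())
U=np.arange(512)[None]+0*x
rect((z>175)&(z<195)&(x>300)&(U<330),'cab/door')
V=np.arange(384)[:,None]+0*x
rect((z>38)&(z<52)&(U>240)&(U<300)&(V<215)&(V>175),'carton')
rect((z>70)&(z<85)&(U<180)&(V>150),'tin')
rect((z>55)&(z<70)&(U<300)&(U>240)&(V>230)&(V<280),'tape')
rect((z>150)&(z<175)&(U>340)&(U<390)&(V<160),'glue')
E
```

```text
carton [537. -64.  50.]
tape [356. -72.  66.]
glue [ 665. -333.  142.]
tin [576. 305.  74.]
door [622. -23. 146.]
cabFL [663. 170. 187.]
cabFR [ 649. -119.  187.]
tab [ 514. -156.    3.]
cab/door [ 173   91  115   55 4786] c [719.  27.] [311. 151.] 87.4 z 186.5 [[636.0, -125.0], [787.0, -131.0], [801.0, 180.0], [650.0, 186.0]]
cab/door [121 100  13   6  33] c [780. 318.] [10. 34.] 16.1 z 184.9 [[771.0, 333.0], [780.0, 301.0], [790.0, 303.0], [780.0, 336.0]]
cab/door [  2 106  18 173 746] c [546. 647.] [  9. 491.] 89.9 z 185.1 [[301.0, 643.0], [791.0, 642.0], [791.0, 651.0], [301.0, 652.0]]
cab/door [217 147  69   7 408] c [628. -29.] [185.  16.] 86.9 z 183.9 [[615.0, -121.0], [631.0, -121.0], [641.0, 63.0], [625.0, 64.0]]
carton [255 182  29  24 427] c [532. -67.] [75. 53.] 71.3 z 47.4 [[495.0, -94.0], [545.0, -111.0], [569.0, -41.0], [519.0, -24.0]]
tin [ 19 151  19 233 683] c [346. 647.] [  9. 677.] 89.9 z 77.3 [[8.0, 643.0], [685.0, 642.0], [685.0, 651.0], [8.0, 652.0]]
tin [130 169  26  26 485] c [574. 306.] [75. 77.] 20.4 z 75.3 [[526.0, 329.0], [552.0, 257.0], [623.0, 284.0], [596.0, 355.0]]
tape [261 244  22  19 231] c [357. -71.] [34. 64.] 25.7 z 62.0 [[327.0, -50.0], [355.0, -107.0], [386.0, -92.0], [358.0, -35.0]]
```

The rows are not in the units I measure in: shifts go in units of 100 mm. I convert before sending: 20 mm is 0.2, 453 mm is 4.53.

```bash
cat > to.py <<'E'
import sys; from h import *
# print remaining shift in tool axes to world x y z [yaw]
a=list(map(float,sys.argv[1:])); s=sensors.state(); M=rot(s['tcp_rot'])
d=M.T@(np.array(a[:3])-s['eef_pos']); print('row shift',d.round(1),end=' ')
if len(a)>3: print('turn',round(s['tcp_rot'][2]-a[3],3))
print('tcp',s['eef_pos'].round(1),'yaw',s['tcp_rot'].round(3),'F',s['ft_force'].round(1),'t',round(s['t'],2))
E
python3 to.py 532 -67 190 -0.33
echo '[{"xyz":[4.53, -3.38, 0.2], "rz":0.77, "finger_gap":1}, {"xyz":[4.53, -3.38, 0.2], "rz":0.77, "finger_gap":1}, {"xyz":[4.53, -3.38, 0.2], "rz":0.77, "finger_gap":1}, {"xyz":[4.53, -3.38, 0.2], "rz":0.77, "finger_gap":1}, {"xyz":[4.53, -3.38, 0.2], "rz":0.77, "finger_gap":1}]' > m.json && python3 steer.py m.json
python3 to.py 532 -67 190 -0.33
```

```text
row shift [ 453.1 -338.1   24.5] turn 0.769
tcp [ 265.5 -565.6  214.1] yaw [-3.141 -0.     0.439] F [ 0.3 -0.5  0.7] t 0.1
t: 0.52
eef_pos: [362.2, -384.1, 207.2]
tcp_rot: [-3.141, 0.0, -0.179]
ft_force: [1.5, -1.0, -0.1]
opening: 1.003
grip_force: 0.0
row shift [ 110.4 -342.3   17.3] turn 0.151
tcp [ 362.2 -384.1  207.2] yaw [-3.141  0.    -0.179] F [ 1.5 -1.  -0.1] t 0.52
```

```bash

echo '[{"xyz":[1.1, -3.42, 0.17], "rz":0.15, "finger_gap":1}, {"xyz":[1.1, -3.42, 0.17], "rz":0.15, "finger_gap":1}, {"xyz":[1.1, -3.42, 0.17], "rz":0.15, "finger_gap":1}, {"xyz":[1.1, -3.42, 0.17], "rz":0.15, "finger_gap":1}, {"xyz":[1.1, -3.42, 0.17], "rz":0.15, "finger_gap":1}]' > m.json && python3 steer.py m.json >/dev/null
python3 to.py 532 -67 150 -0.33
```

```text
row shift [  27.3 -152.3   47.6] turn 0.007
tcp [ 457.8 -202.7  197.6] yaw [ 3.142  0.    -0.323] F [ 1.4 -1.2 -0.2] t 0.93
```

```bash

echo '[{"xyz":[0.27, -1.48, 0.48], "finger_gap":1}, {"xyz":[0.27, -1.48, 0.48], "finger_gap":1}, {"xyz":[0.27, -1.48, 0.48], "finger_gap":1}, {"xyz":[0.27, -1.48, 0.48], "finger_gap":1}, {"xyz":[0.27, -1.48, 0.48], "finger_gap":1}]' > m.json && python3 steer.py m.json >/dev/null
python3 - <<'E'
from h import *
snap('wrist','w1'); w=cloud('w1'); p=load('w1')[0]
z=w[...,2]; m=((z>38)&(z<52)).astype(np.uint8)
k,l,s,c=cv2.connectedComponentsWithStats(m)
for j in range(1,k):
    if s[j,4]>400:
        r=cv2.minAreaRect(w[l==j][:,:2].astype(np.float32)); print(s[j],r,np.median(w[l==j][:,2]))
E
python3 to.py 532 -67 100 -0.33
```

```text
[ 213  161   77   52 3853] ((530.5804443359375, -66.95819091796875), (75.28622436523438, 52.20458221435547), 71.16252136230469) 44.97105646819267
[272 301  57  29 511] ((368.90936279296875, -70.38485717773438), (69.01800537109375, 28.985923767089844), 88.68106842041016) 45.12658042354394
row shift [ 0.7 -3.9 48.4] turn 0.011
tcp [530.2 -70.5 148.4] yaw [ 3.142e+00  2.000e-03 -3.190e-01] F [-0.5  0.2  0.2] t 1.4
```

View pics/w1.png

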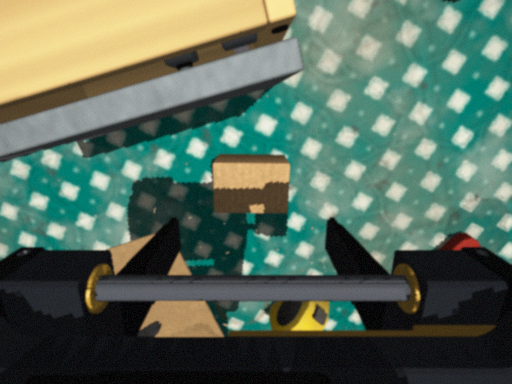

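The carton (213–289, 161–212) sits centred between the fingers at (530.6, -67). I'll descend to it.

```bash
python3 to.py 530.6 -67 20 -0.33
echo '[{"xyz":[0.01, -0.03, 0.4], "rz":0.01, "finger_gap":1}, {"xyz":[0.01, -0.03, 0.7], "rz":0.01, "finger_gap":1}, {"xyz":[0.01, -0.03, 1], "rz":0.01, "finger_gap":1}, {"xyz":[0.01, -0.03, 1.28], "rz":0.01, "finger_gap":1}, {"xyz":[0.01, -0.03, 1.28], "rz":0.01, "finger_gap":1}]' > m.json && python3 steer.py m.json >/dev/null
python3 to.py 530.6 -67 20 -0.33
echo '[{"finger_gap":0.5}, {"finger_gap":0.5}, {"finger_gap":0.5}, {"finger_gap":0.5}, {"finger_gap":0.5}]' > m.json && python3 steer.py m.json
python3 to.py 470 -200 20
python3 -c "
from h import *;print(camera_info('wrist'))"
```

```text
row shift [ -0.4  -3.4 128.4] turn 0.011
tcp [530.2 -70.5 148.4] yaw [ 3.142e+00  2.000e-03 -3.190e-01] F [-0.5  0.2  0.2] t 1.4
row shift [-0.2 -4.  -2.1] turn -0.004
tcp [529.4 -70.9  17.9] yaw [ 3.141  0.007 -0.334] F [-0.9  0.1 -1.1] t 1.82
t: 2.23
eef_pos: [532.7, -70.7, 23.5]
tcp_rot: [-3.141, -0.003, -0.333]
ft_force: [-1.3, 0.2, 8.5]
opening: 0.787
grip_force: 30.0
row shift [-17.  142.7   3.5] tcp [532.7 -70.7  23.5] yaw [-3.141e+00 -3.000e-03 -3.330e-01] F [-1.3  0.2  8.5] t 2.23
{'vertical_fov': 67.48552084408024, 'cx': 252.42081307266838, 'cy': 187.4208025976103, 'origin': array([612.08665095, -98.76567994, 192.77903281]), 'attitude': array([ 2.84312924e+00,  9.33395717e-04, -1.90338352e+00])}
```

```bash

echo '[{"xyz":[-0.02, 0.2, 0], "finger_gap":0.5}, {"xyz":[-0.05, 0.45, 0], "finger_gap":0.5}, {"xyz":[-0.08, 0.7, 0], "finger_gap":0.5}, {"xyz":[-0.11, 0.95, 0], "finger_gap":0.5}, {"xyz":[-0.14, 1.2, 0], "finger_gap":0.5}]' > m.json && python3 steer.py m.json
python3 to.py 470 -200 20
echo '[{"xyz":[0, 0.15, 0], "finger_gap":0.5}, {"xyz":[-0.03, 0.22, 0], "finger_gap":0.5}, {"xyz":[-0.03, 0.22, 0], "finger_gap":0.5}, {"xyz":[-0.03, 0.22, 0], "finger_gap":0.5}]' > m.json && python3 steer.py m.json
```

```text
t: 2.65
eef_pos: [480.0, -180.0, 23.5]
tcp_rot: [-3.142, -0.004, -0.333]
ft_force: [3.5, 5.9, 9.2]
opening: 0.787
grip_force: 30.0
row shift [-2.9 22.2  3.5] tcp [ 480.  -180.    23.5] yaw [-3.142 -0.004 -0.333] F [3.5 5.9 9.2] t 2.65
t: 2.98
eef_pos: [470.0, -200.7, 23.5]
tcp_rot: [3.14, -0.004, -0.334]
ft_force: [-2.4, -7.1, 9.8]
opening: 0.785
grip_force: 30.0
```

```bash

echo '[{"finger_gap":1}, {"finger_gap":1}, {"finger_gap":1}, {"finger_gap":1}, {"finger_gap":1}]' > m.json && python3 steer.py m.json
echo '[{"xyz":[0, 0, -0.2], "finger_gap":1}, {"xyz":[0, 0, -0.55], "finger_gap":1}, {"xyz":[0, 0, -0.95], "finger_gap":1}, {"xyz":[0, 0, -1.3], "finger_gap":1}, {"xyz":[0, 0, -1.3], "finger_gap":1}]' > m.json && python3 steer.py m.json
python3 - <<'E'
from h import *
snap('top','t2'); w=cloud('t2')
z=w[...,2]; m=((z>38)&(z<52)).astype(np.uint8)
k,l,s,c=cv2.connectedComponentsWithStats(m)
for j in range(1,k):
    if s[j,4]>60:
        r=cv2.minAreaRect(w[l==j][:,:2].astype(np.float32)); print(s[j],r,np.median(w[l==j][:,2]))
E
python3 to.py 560 -98 150 -0.045
```

```text
t: 3.4
eef_pos: [469.3, -198.9, 21.8]
tcp_rot: [3.142, 0.0, -0.333]
ft_force: [-0.6, -0.4, -0.7]
opening: 0.996
grip_force: 0.0
t: 3.82
eef_pos: [471.4, -199.9, 157.5]
tcp_rot: [3.14, -0.009, -0.333]
ft_force: [0.6, -0.2, 0.8]
opening: 1.001
grip_force: 0.0
[  62  111   65   64 1752] ((708.6689453125, 472.0151062011719), (164.43350219726562, 205.53945922851562), 11.077842712402344) 48.85457935771319
[ 25 119  20 265 675] ((399.5682678222656, 647.0051879882812), (9.10107135772705, 798.6340942382812), 89.9251937866211) 44.82451959077298
[497 200   8  42  87] ((430.765625, -703.5057983398438), (112.68952941894531, 4.5887532234191895), 0.421945184469223) 45.113326252444494
[  49  228   84   57 1757] ((359.0195007324219, 462.49249267578125), (97.41742706298828, 268.5997009277344), 16.164113998413086) 45.94726596035616
row shift [  51.4 -125.2    4.9] turn -0.288
tcp [ 470.5 -199.5  154.8] yaw [ 3.14  -0.006 -0.333] F [-0.5  0.1 -0. ] t 3.87
```

View pics/t2.png

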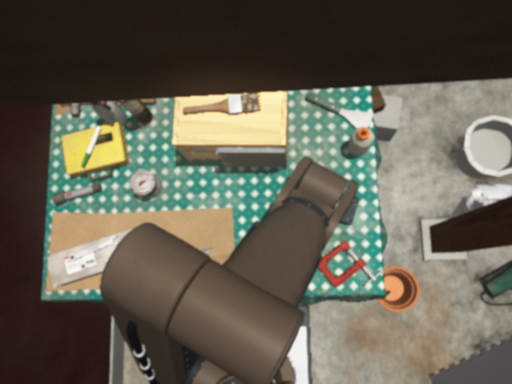

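```bash
python3 to.py 570 -101 145 -0.045
echo '[{"xyz":[0.63, -1.27, 0.1], "rz":-0.29, "finger_gap":0}, {"xyz":[0.63, -1.27, 0.1], "rz":-0.29, "finger_gap":0}, {"xyz":[0.63, -1.27, 0.1], "rz":-0.29, "finger_gap":0}, {"xyz":[0.63, -1.27, 0.1], "rz":-0.29, "finger_gap":0}, {"xyz":[0.63, -1.27, 0.1], "rz":-0.29, "finger_gap":0}]' > m.json && python3 steer.py m.json >/dev/null
echo '[{"finger_gap":0}, {"finger_gap":0}, {"finger_gap":0}, {"finger_gap":0}, {"finger_gap":0}]' > m.json && python3 steer.py m.json
python3 to.py 612 -101 145 -0.045; python3 - <<'E'
from h import *
snap('wrist','w2')
E
```

```text
row shift [  61.8 -125.6   10. ] turn -0.288
tcp [ 470.5 -199.5  154.8] yaw [ 3.14  -0.006 -0.333] F [-0.5  0.1 -0. ] t 3.87
t: 4.7
eef_pos: [570.0, -100.4, 141.8]
tcp_rot: [3.141, -0.0, -0.044]
ft_force: [0.4, 0.0, 0.0]
opening: 0.354
grip_force: 0.0
row shift [42.  -1.2 -3.2] turn 0.001
tcp [ 570.  -100.4  141.8] yaw [ 3.141 -0.    -0.044] F [0.4 0.  0. ] t 4.7
```

View pics/w2.png

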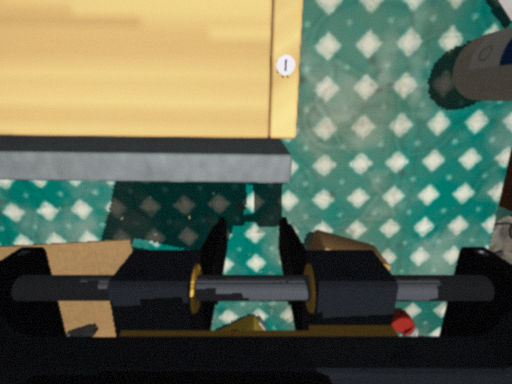

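The door's free edge shows at column 290 and the fingers, still closing, are centred at about column 252, so they are inside the edge. The carton is upright below right of centre.

```bash

echo '[{"xyz":[0.08, 0, -0.03], "finger_gap":0}, {"xyz":[0.16, 0, -0.03], "finger_gap":0}, {"xyz":[0.23, 0, -0.03], "finger_gap":0}, {"xyz":[0.3, 0, -0.03], "finger_gap":0}, {"xyz":[0.3, 0, -0.03], "finger_gap":0}]' > m.json && python3 steer.py m.json
echo '[{"xyz":[0.03, 0, 0], "finger_gap":0}, {"xyz":[0.05, 0, 0], "finger_gap":0}, {"xyz":[0.07, 0, 0], "finger_gap":0}, {"xyz":[0.08, 0, 0], "finger_gap":0}, {"xyz":[0.08, 0, 0], "finger_gap":0}]' > m.json && python3 steer.py m.json
```

```text
t: 5.17
eef_pos: [601.8, -101.0, 144.5]
tcp_rot: [3.141, -0.001, -0.043]
ft_force: [-0.1, 0.5, 0.4]
opening: 0.008
grip_force: 0.0
t: 5.58
eef_pos: [607.4, -101.2, 144.4]
tcp_rot: [-3.141, 0.003, -0.043]
ft_force: [-6.1, -0.3, 0.6]
opening: 0.005
grip_force: 2.8
```

```bash

echo '[{"xyz":[0.01, 0, 0], "finger_gap":0}, {"xyz":[0.02, 0, 0], "finger_gap":0}, {"xyz":[0.03, 0, 0], "finger_gap":0}, {"xyz":[0.03, 0, 0], "finger_gap":0}]' > m.json && python3 steer.py m.json
```

```text
t: 5.92
eef_pos: [610.1, -101.3, 144.4]
tcp_rot: [-3.141, 0.003, -0.043]
ft_force: [-6.3, -0.6, 1.9]
opening: 0.002
grip_force: 3.2
```

```bash

echo '[{"xyz":[0.01, 0, 0], "finger_gap":0}, {"xyz":[0.02, 0, 0], "finger_gap":0}, {"xyz":[0.03, 0, 0], "finger_gap":0}, {"xyz":[0.03, 0, 0], "finger_gap":0}]' > m.json && python3 steer.py m.json
```

```text
t: 6.25
eef_pos: [610.4, -101.2, 144.4]
tcp_rot: [-3.141, 0.01, -0.043]
ft_force: [-22.1, -1.1, 9.9]
opening: 0.005
grip_force: 11.3
```

At the stop. Draw back 90 mm in -x and wait for the spring.

```bash

echo '[{"xyz":[-0.2, 0, 0], "finger_gap":0}, {"xyz":[-0.45, 0, 0], "finger_gap":0}, {"xyz":[-0.7, 0, 0], "finger_gap":0}, {"xyz":[-0.95, 0, 0], "finger_gap":0}, {"xyz":[-1.1, 0, 0], "finger_gap":0}]' > m.json && python3 steer.py m.json
echo '[{"xyz":[-0.1, 0, -0.6], "finger_gap":0}, {"xyz":[-0.1, 0, -0.6], "finger_gap":0}, {"xyz":[-0.1, 0, -0.6], "finger_gap":0}, {"xyz":[-0.1, 0, -0.6], "finger_gap":0}, {"xyz":[-0.1, 0, -0.6], "finger_gap":0}]' > m.json && python3 steer.py m.json
echo '[{"finger_gap":0}, {"finger_gap":0}, {"finger_gap":0}, {"finger_gap":0}, {"finger_gap":0}]' > m.json && python3 steer.py m.json
echo '[{"finger_gap":0}, {"finger_gap":0}, {"finger_gap":0}, {"finger_gap":0}, {"finger_gap":0}]' > m.json && python3 steer.py m.json
python3 - <<'E'
from h import *
snap('wrist','w3'); w=cloud('w3'); z=w[...,2]
m=(z>177)&(z<190); p,d,i=load('w3')
H=np.array([626.5,62.7])
V=np.mgrid[:384,:512][0]
sat=p.max(-1).astype(int)-p.min(-1)
g=(m&(sat<40)&(V<215)).astype(np.uint8)
k,l,s,c=cv2.connectedComponentsWithStats(g)
for j in range(1,k):
    if s[j,4]>200:
        r=cv2.minAreaRect(w[l==j][:,:2].astype(np.float32)); print(s[j],cv2.boxPoints(r).round(0).tolist())
for r in (0,):
    pass
E
python3 to.py 600 -105 200
```

```text
t: 6.67
eef_pos: [502.2, -96.4, 144.8]
tcp_rot: [-3.141, 0.001, -0.043]
ft_force: [0.7, -0.6, 0.2]
opening: 0.005
grip_force: 0.0
t: 7.08
eef_pos: [494.3, -96.2, 204.2]
tcp_rot: [-3.142, 0.0, -0.043]
ft_force: [0.8, -0.1, -0.0]
opening: 0.004
grip_force: 0.0
t: 7.5
eef_pos: [494.5, -96.3, 204.4]
tcp_rot: [-3.142, 0.001, -0.043]
ft_force: [0.1, -0.6, -0.2]
opening: 0.003
grip_force: 0.0
t: 7.92
eef_pos: [494.5, -96.3, 204.7]
tcp_rot: [3.141, -0.0, -0.043]
ft_force: [-1.0, -0.2, 0.4]
opening: 0.007
grip_force: 0.0
[   0   13  270  122 6504] [[555.0, -106.0], [568.0, -112.0], [634.0, 47.0], [621.0, 53.0]]
row shift [105.8   4.1   4.8] tcp [494.5 -96.3 204.8] yaw [ 3.141 -0.    -0.043] F [ 0.1  0.1 -0.8] t 7.97
```

View pics/w3.png

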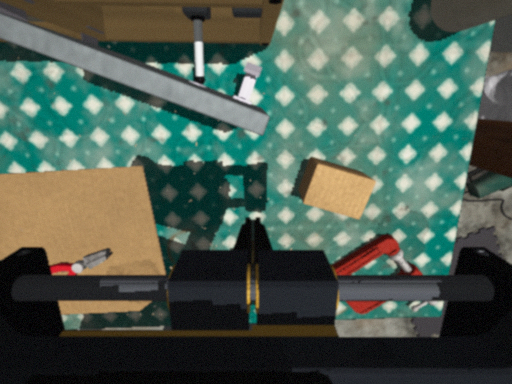

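The door stands ajar, with its free edge near (265,120) px, about (568,-112) mm. The carton at (300–375, 160–218) is clear of the swing. I'll go over the door and drop the closed fingers in behind it.

```bash

echo '[{"xyz":[0.25, 0, -0.08], "finger_gap":0}, {"xyz":[0.55, 0, -0.08], "finger_gap":0}, {"xyz":[0.9, -0.02, -0.08], "finger_gap":0}, {"xyz":[1.06, -0.03, -0.08], "finger_gap":0}, {"xyz":[1.06, -0.03, -0.08], "finger_gap":0}]' > m.json && python3 steer.py m.json
echo '[{"xyz":[0, 0, 0.2], "finger_gap":0}, {"xyz":[0, 0, 0.45], "finger_gap":0}, {"xyz":[0, 0, 0.65], "finger_gap":0}, {"xyz":[0, 0, 0.74], "finger_gap":0}, {"xyz":[0, 0, 0.74], "finger_gap":0}]' > m.json && python3 steer.py m.json
cat > arc.py <<'E'
from h import *
s=sensors.state(); M=rot(s['tcp_rot']); C=rot([0,0,-.045]); H=np.array([626.5,62.7])
print(s['eef_pos'].round(1))
for th in np.arange(.35,1.76,.1):
    q=H+(C@[-155*np.sin(th)+26*np.cos(th),-155*np.cos(th)-26*np.sin(th),0])[:2]
    print(round(th,2),q.round(0),(M.T@np.r_[q-s['eef_pos'][:2],0])[:2].round(0))
E
python3 arc.py
```

```text
t: 8.38
eef_pos: [603.0, -97.9, 212.0]
tcp_rot: [3.141, -0.001, -0.043]
ft_force: [-0.9, 0.3, 0.7]
opening: 0.001
grip_force: 0.0
t: 8.8
eef_pos: [599.3, -97.7, 137.0]
tcp_rot: [-3.141, 0.004, -0.043]
ft_force: [0.4, 0.8, 0.5]
opening: 0.003
grip_force: 0.0
[599.3 -97.7 137. ]
0.35 [591. -90.] [-9. -7.]
0.45 [576. -86.] [-24. -11.]
0.55 [561. -80.] [-39. -16.]
0.65 [547. -73.] [-53. -22.]
0.75 [534. -64.] [-67. -30.]
0.85 [522. -55.] [-79. -40.]
0.95 [511. -44.] [-91. -50.]
1.05 [501. -31.] [-101.  -62.]
1.15 [492. -18.] [-111.  -75.]
1.25 [484.  -5.] [-119.  -88.]
1.35 [478.  10.] [-125. -102.]
1.45 [474.  25.] [-131. -117.]
1.55 [471.  40.] [-134. -132.]
1.65 [469.  56.] [-136. -148.]
1.75 [470.  72.] [-137. -164.]
```

```bash

echo '[{"xyz":[-0.09, -0.07, 0], "finger_gap":0}, {"xyz":[-0.24, -0.11, 0], "finger_gap":0}, {"xyz":[-0.39, -0.16, 0], "finger_gap":0}, {"xyz":[-0.53, -0.22, 0], "finger_gap":0}, {"xyz":[-0.67, -0.3, 0], "finger_gap":0}]' > m.json && python3 steer.py m.json
echo '[{"xyz":[-0.12, -0.1, 0], "finger_gap":0}, {"xyz":[-0.24, -0.2, 0], "finger_gap":0}, {"xyz":[-0.34, -0.32, 0], "finger_gap":0}, {"xyz":[-0.44, -0.45, 0], "finger_gap":0}, {"xyz":[-0.52, -0.58, 0], "finger_gap":0}]' > m.json && python3 steer.py m.json
python3 arc.py | sed -n '1p;10,20p'
```

```text
t: 9.22
eef_pos: [534.3, -64.7, 140.4]
tcp_rot: [3.141, -0.003, -0.043]
ft_force: [1.4, 0.2, -0.1]
opening: 0.006
grip_force: 0.4
t: 9.63
eef_pos: [484.7, -3.7, 139.5]
tcp_rot: [3.141, -0.001, -0.043]
ft_force: [0.6, -0.4, -1.5]
opening: 0.006
grip_force: 0.4
[484.7  -3.7 139.5]
1.15 [492. -18.] [ 8. 14.]
1.25 [484.  -5.] [-0.  1.]
1.35 [478.  10.] [ -7. -13.]
1.45 [474.  25.] [-12. -28.]
1.55 [471.  40.] [-16. -44.]
1.65 [469.  56.] [-18. -59.]
1.75 [470.  72.] [-18. -75.]
```

```bash

echo '[{"xyz":[-0.07, -0.13, 0], "finger_gap":0}, {"xyz":[-0.12, -0.28, 0], "finger_gap":0}, {"xyz":[-0.15, -0.42, 0], "finger_gap":0}, {"xyz":[-0.17, -0.54, 0], "finger_gap":0}, {"xyz":[-0.18, -0.63, 0], "finger_gap":0}]' > m.json && python3 steer.py m.json
echo '[{"xyz":[0, -0.05, 0], "finger_gap":0}, {"xyz":[0, -0.05, 0], "finger_gap":0}, {"xyz":[0, -0.05, 0], "finger_gap":0}]' > m.json && python3 steer.py m.json
echo '[{"xyz":[0, 0.3, 0], "finger_gap":0}, {"xyz":[0, 0.6, 0], "finger_gap":0}, {"xyz":[0, 0.6, -0.35], "finger_gap":0}, {"xyz":[0, 0.6, -0.75], "finger_gap":0}, {"xyz":[0, 0.6, -1.1], "finger_gap":0}]' > m.json && python3 steer.py m.json
echo '[{"finger_gap":0}, {"finger_gap":0}, {"finger_gap":0}]' > m.json && python3 steer.py m.json
python3 - <<'E'
from h import *
snap('scene','s2');snap('wrist','w4')
w=cloud('s2'); z=w[...,2]; p=load('s2')[0]; sat=p.max(-1).astype(int)-p.min(-1)
for f in ('s2','w4'):
    w=cloud(f); z=w[...,2]
    for lo,hi,n in ((178,190,'door'),(40,52,'carton')):
        g=((z>lo)&(z<hi)&(w[...,0]>350)&(w[...,0]<640)&(w[...,1]<150)&(w[...,1]>-300)).astype(np.uint8)
        k,l,s,c=cv2.connectedComponentsWithStats(g)
        for j in range(1,k):
            if s[j,4]>60: print(f,n,s[j],cv2.boxPoints(cv2.minAreaRect(w[l==j][:,:2].astype(np.float32))).round(0).tolist())
cv2.imwrite('pics/s2b.png',cv2.resize(p[100:330,120:420,::-1],None,fx=2.5,fy=2.5))
E
```

```text
t: 10.05
eef_pos: [469.6, 60.5, 139.0]
tcp_rot: [3.142, -0.0, -0.042]
ft_force: [0.5, -0.8, -0.6]
opening: 0.007
grip_force: 0.4
t: 10.3
eef_pos: [470.3, 64.1, 138.7]
tcp_rot: [3.142, 0.0, -0.042]
ft_force: [-1.0, -0.2, -0.5]
opening: 0.006
grip_force: 0.0
t: 10.72
eef_pos: [467.5, 2.8, 250.4]
tcp_rot: [-3.142, 0.001, -0.045]
ft_force: [1.1, 0.0, 0.9]
opening: 0.006
grip_force: 0.0
t: 10.97
eef_pos: [467.3, 3.6, 248.1]
tcp_rot: [3.142, 0.001, -0.044]
ft_force: [0.6, 0.1, -0.2]
opening: 0.005
grip_force: 0.0
s2 door [239 199  60  18 271] [[442.0, 83.0], [622.0, 55.0], [624.0, 71.0], [444.0, 99.0]]
s2 carton [245 149  16  19 250] [[429.0, -225.0], [477.0, -243.0], [504.0, -168.0], [455.0, -151.0]]
w4 door [ 152    0   23  229 4203] [[443.0, 81.0], [621.0, 53.0], [623.0, 67.0], [445.0, 95.0]]
w4 carton [196  36  20 141 326] [[456.0, 52.0], [622.0, 48.0], [623.0, 72.0], [456.0, 77.0]]
w4 carton [ 373  132   69   53 2261] [[430.0, -227.0], [479.0, -244.0], [504.0, -172.0], [455.0, -155.0]]
w4 carton [282 219  46  27 236] [[349.0, -35.0], [375.0, -97.0], [387.0, -92.0], [361.0, -30.0]]
```

View pics/s2b.png

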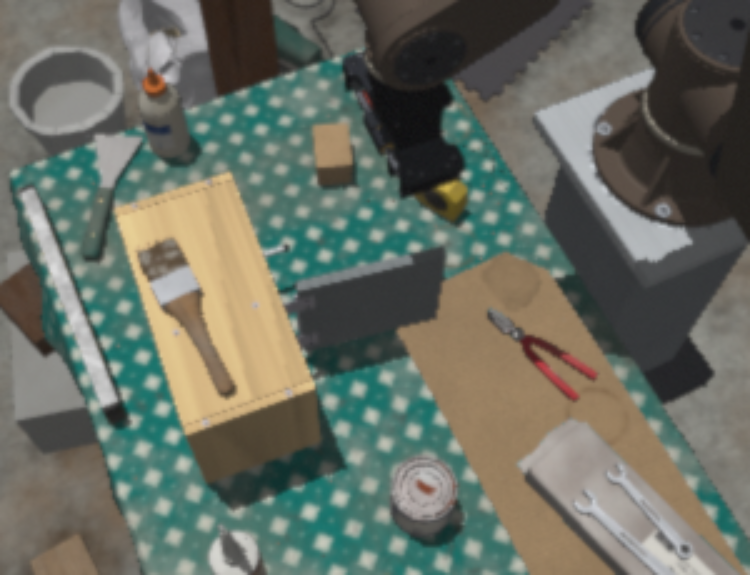

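The door is open about 1.68 rad, the carton is clear and upright at (467,-199), and the tin, tape, glue and pliers have not moved. The robot touches nothing.

```bash
python3 -c "
from cell import env, sensors, read_camera, camera_info;print(env.job_done())"
```

```text
the job is handed in; nothing more can be done
None
```

Job handed in, result not reported back: I slid the carton out of the swing, pressed the door so the catch let go, and swung it to about 1.68 rad; the tin and other objects were left in place.

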